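# Hold a tea-tin column against the sprung backstop

## Robot

A 6-joint arm with a two-finger parallel gripper is mounted at the origin on the work surface. World frame = base frame: x ahead of the robot, y to its left, z up, the work surface at z = 0. Lengths are in m, angles in rad, forces in N, time in s.
With the tool pointing down it reaches from about 0.325 to 0.775 m from the base axis. Payload 9.3 kg.
Tool frame: the origin (TCP) lies midway between the tips of the shut fingers; the grasp point (between the pads) lies 19 mm behind it; z points along the fingers, x is the direction in which the jaws open and shut, and the axes are right-handed (so a half turn about z gives the same grasp; the last joint's range is limited). The gripper opens to 85 mm and grips with 20 to 120 N. Pads are 22 mm wide; open, the fingers measure 114 mm over their backs; the gripper's body (76 mm by 85 mm) begins 54 mm behind the grasp point. The pads swing forward as they close: fully open they stand 13 mm farther back than shut.
Start: joints at [-0.153, 0.259, 0.021, 1.334, 0, 1.418], TCP at [0.55, -0, 0.231] pointing down, gripper open.
Joint ranges: [-3.04, 3.04], [-0.91, 1.82], [-1.04, 1.36], [-1.92, 1.95], [-1.52, 1.45], [-3.14, 3.14]. Speed limits (rad/s): [2.22, 2.22, 2.79, 3.14, 3.14, 3.14].

## Interface

Orientations are given as a unit quaternion [w, x, y, z].
In Python, from cell import env gives the robot as it stands.
- The arm moves only by the shell command python3 -m inch 'ROWS' [FORCE]. ROWS is JSON, a list of rows, each an object of numbers: "x", "y", "z": the shift along the tool's x, y, z in mm; "ax", "ay", "az": the turn, a rotation vector about the tool's x, y, z in rad; "grip": the gripper's target within -1 to 1 (fully open at 1, half-way at 0, shut at -1). A call has 1 to 8 rows; each row is the pose to reach, as a shift and turn from the pose commanded when the call began, along the tool's axes at that moment; what a row does not reach only later rows make up. A row lasts 1/8 s, in which the tool goes at most 62.5 mm and 10.7 degrees, less where a joint would pass 70% of its speed; a pose out of reach is approached as far as the arm can. A call with a gripper value outside its range is refused whole. The fingers move at their own pace and stop on an object; FORCE is the grip in N (left out, the last holds). Time passes only in rows, so rows that repeat a pose let the fingers close. It gives the time, the measured TCP pose, the force and the opening at its end, in the units of the state.
- env.read_state(): the state, without advancing time (a new reading comes with each control period).
- env.capture(name): name is "scene" or "side" or "wrist"; returns the picture (480x640x3 uint8, red, green, blue); there is no depth.
- env.camera_params(name): a dict with "camera_matrix" (3x3 intrinsics, pixels), "pose" (4x4, takes a point from camera to world coordinates). Camera axes: x right, y down, z forward; pixel columns grow to the right and rows downward; lengths in m; the calibration is good to about 2 mm. A picture is of the moment at which its call begins: read the wrist's pose just before it. camera_params takes no time and is no camera call; for the wrist camera it gives the pose at the moment of the call.
- env.finish_job(): hands the job in, once; it reports no verdict.
The state is a dict: "t": time; "qpos": joint angles; "joint_velocities": joint speeds; "tau": joint torques, N m; "eef_pos": TCP position; "orientation": TCP orientation; "contact_force": force on the tool from outside, world axes, zero at the start; "moment": the same for the moment, N m; "opening": finger opening in m.
Only numpy, scipy, OpenCV 4.12 (cv2) and the standard library are available. Lean on these libraries where they do the work, as an engineer would, in place of code of your own. Each camera call takes 0.05 s, during which the arm holds its last target.

## Task

Stack the blue tea tin squarely on the white one and the yellow tin squarely on the blue one, and let go of the column while it still stands clear of the sprung backstop. Then press the whole column against the backstop until all three tins are flush on its plate, near the middle, and the red pointer's tip is inside the green band, never driving the plate to its end stop and leaving the kettle, jug, bowl and bottle opener where they are. Finish while still holding the column pressed there steadily, the robot pressing on the tins and not on the backstop itself, so that I can screw the retaining strap round it: do not let go.

Things in the scene. Friction and masses are not known exactly. Their poses are not given: they have to be found in the camera images.
- tin_white: closed flat steel tea tin, white with a pale paper panel on its lid, loose; 58 (own x) x 84 (own y) x 18 mm high, about 0.1 to 0.2 kg, flat lid and flat underside. Origin at the centre of its underside, z up. It stands on the shelf in front of the backstop with a clear gap of about 45 to 85 mm to the plate, its own x roughly along the pressing direction (within 0.12 rad); it is the foot of the column.
- tin_blue: closed flat steel tea tin, blue with a pale paper panel on its lid, loose; 58 (own x) x 84 (own y) x 18 mm high, about 0.1 to 0.2 kg, flat lid and flat underside. Origin at the centre of its underside, z up. Lies on the shelf to the robot's left; goes second.
- tin_yellow: closed flat steel tea tin, yellow with a pale paper panel on its lid, loose; 58 (own x) x 84 (own y) x 18 mm high, about 0.1 to 0.2 kg, flat lid and flat underside. Origin at the centre of its underside, z up. Lies on the shelf to the robot's left; goes third, on top (top of the full column 54 mm above the shelf).
- backstop: sprung backstop fixed to the shelf: brown wooden block (110 mm wide, top 50 mm high) on a dark steel foot, with a sprung aluminium plate in front. Origin at shelf height, under the middle of the plate's front face at rest. Own x: pressing direction, into the plate (world -y, within 0.35 rad); own y along the plate; z up. Foot and block begin 45 and 50 mm behind the origin.
- press_face (a point): point on the plate's front face, under its middle at shelf height; moves with the plate, axes as the backstop's. The plate is 130 mm wide, 10 mm thick, its top 62 mm above the shelf; its front looks to its own -x. A tin flush on it has its origin 29 mm in front of this point (own x = -29 mm).
- plate (a joint): how far the plate is pushed back, m: 0 (rest) to 0.030 (end stop). Springs back; force 1.2 N + 0.6 N per mm (10 N at 15 mm). The plate's red pointer lies over a white field with a 10 mm green band on the block's top; its tip is in the band from 0.010 to 0.020. Sliding the tins adds about 1 to 5 N of shelf friction at the robot's hand.
- kettle: bystander: slim silver kettle, body 120 mm across and 190 mm tall, with spout and black handle reaching up to 130 mm from its axis; loose. Origin at the centre of its underside.
- jug: bystander: white ceramic jug, 100 mm across, 140 mm tall, with a handle and a lip, standing in the fixed teal drip tray (150 x 200 x 18 mm); loose. Origin at the centre of its underside.
- glass_bowl: bystander: small glass bowl, 104 mm across the rim, 50 mm tall; loose. Origin at the centre of its underside.
- bottle_opener: bystander: flat steel bottle opener, about 120 mm long, up to 38 mm wide, 6 mm thick, lying on the shelf; loose. Origin on its underside near its middle, own x along it towards the ring.
There are look-alikes about, which are no part of the job. Of the things like the tin_yellow, leave any that is pink, purple or turquoise; of the rest the smaller one is meant.

How it is judged:
On the way:
1. white, blue and yellow tins stand as a square column, let go, clear of the backstop's plate, which is still at rest (height (world z) of tin_white between -0.005 and 0.005 m and angle between each of tin_white, tin_blue, tin_yellow's own z axis and vertical below 0.08 rad and height (world z) of tin_blue between 0.013 and 0.023 m and height (world z) of tin_yellow between 0.031 and 0.041 m and horizontal distance between tin_white and tin_blue below 0.009 m and angle between the x axis of tin_white and the x axis of tin_blue, either way round below 0.14 rad and horizontal distance between each of tin_blue, tin_white and tin_yellow below 0.009 m and angle between the x axis of each of tin_blue, tin_white and the x axis of tin_yellow, either way round below 0.14 rad and linear speed of each of tin_white, tin_blue, tin_yellow below 0.02 m/s and contact force between each of the fingers, the arm and tin_white below 0.2 N and contact force between each of the fingers, the arm and tin_blue below 0.2 N and contact force between each of the fingers, the arm and tin_yellow below 0.2 N and value of joint plate below 0.003 m and x of tin_white in the frame of press_face below -0.033 m), for 0.2 s.
At the end, for the whole second after the job is handed in: Tins form a square column (centres within 8 mm, yaws within 0.1 rad), each flush on the plate (4 mm, 0.07 rad) and within 35 mm of its middle; the robot holds the column with the plate 9 to 21 mm back (5 to 16 N), steadily, not touching the backstop itself (height (world z) of tin_white between -0.005 and 0.005 m and angle between each of tin_white, tin_blue, tin_yellow's own z axis and vertical below 0.08 rad and height (world z) of tin_blue between 0.013 and 0.023 m and height (world z) of tin_yellow between 0.031 and 0.041 m and horizontal distance between tin_white and tin_blue below 0.008 m and angle between the x axis of tin_white and the x axis of tin_blue, either way round below 0.1 rad and horizontal distance between each of tin_blue, tin_white and tin_yellow below 0.008 m and angle between the x axis of each of tin_blue, tin_white and the x axis of tin_yellow, either way round below 0.1 rad and linear speed of each of tin_white, tin_blue, tin_yellow below 0.02 m/s and value of joint plate between 0.009 and 0.021 m and contact force between backstop and anything else between 5 and 16 N and contact force between each of the fingers, the arm and backstop below 0.5 N and (contact force between any of the fingers, the arm and tin_white above 1 N or contact force between any of the fingers, the arm and tin_blue above 1 N or contact force between any of the fingers, the arm and tin_yellow above 1 N) and x of tin_white in the frame of press_face between -0.033 and -0.025 m and y of tin_white in the frame of press_face between -0.035 and 0.035 m and angle between the x axis of each of tin_white, tin_blue, tin_yellow and the x axis of press_face, either way round below 0.07 rad and x of tin_blue in the frame of press_face between -0.033 and -0.025 m and y of tin_blue in the frame of press_face between -0.035 and 0.035 m and x of tin_yellow in the frame of press_face between -0.033 and -0.025 m and y of tin_yellow in the frame of press_face between -0.035 and 0.035 m); the arm keeps its last pose, push and grip.
It fails at once if the plate is driven to its end stop (beyond 27 mm) (value of joint plate above 0.027 m).
It fails at once if the kettle is moved by more than 25 mm (distance of kettle from where it was at the start of the episode above 0.025 m).
It fails at once if the jug is moved by more than 25 mm (distance of jug from where it was at the start of the episode above 0.025 m).
It fails at once if the glass bowl is moved by more than 25 mm (distance of glass_bowl from where it was at the start of the episode above 0.025 m).
It fails at once if the bottle opener is moved by more than 25 mm (distance of bottle_opener from where it was at the start of the episode above 0.025 m).
It also fails if it takes over 64 s, if anything falls off the work surface, if the arm or the gripper's body presses on something with over 40 N, if the wrist force passes 120 N, or if a joint passes its speed limit or range.

## Working session

There is one attempt and no reset: what is moved stays moved. The work goes in short steps, Python scripts to look and compute and a shell command to move; the robot and the scene stay as the last step left them, time stands still between calls to the robot, and variables do not carry over. Pictures are saved under pics/ and viewed, and the job is handed in when it is done.

```bash
ls; mkdir -p pics
python3 - <<'E'
from cell import env
import cv2
s=env.read_state();print(s)
for n in ["scene","side","wrist"]:
    p=env.camera_params(n);print(n,p)
    cv2.imwrite(f"pics/{n}0.png",env.capture(n)[:,:,::-1])
E
```

```text
pics
{'t': 0.0, 'qpos': array([-1.52610552e-01,  2.59177939e-01,  2.07341986e-02,  1.33370761e+00,
       -2.81402761e-06,  1.41820228e+00]), 'joint_velocities': array([ 2.67406652e-03, -3.64005516e-04,  8.83475813e-05, -2.19338372e-04,
       -1.21963942e-03, -7.50650293e-04]), 'tau': array([-2.65873996e-04, -5.55637658e+01,  3.44536042e+01,  1.31759423e-02,
       -2.94380488e-04,  4.47349430e-05]), 'eef_pos': array([5.49702462e-01, 3.44300524e-05, 2.30663071e-01]), 'orientation': array([-1.01598255e-04,  9.99999770e-01, -8.25007020e-06, -6.69851381e-04]), 'contact_force': array([-0.23930645,  0.0873773 ,  0.08278111]), 'moment': array([0.00085899, 0.01147728, 0.01893343]), 'opening': 0.08553953112646595}
scene {'camera_matrix': array([[561.03664818,   0.        , 328.79921491],
       [  0.        , 561.03664818, 241.07781682],
       [  0.        ,   0.        ,   1.        ]]), 'pose': array([[-0.39956646,  0.50517826, -0.76494547,  1.45006675],
       [ 0.91646786,  0.20118846, -0.34584659,  0.42046276],
       [-0.02081598, -0.83923664, -0.5433678 ,  0.71473965],
       [ 0.  
[... 310 characters left out ...]
38179 , -0.64233824,  0.72317222, -0.83668432],
       [-0.00878504, -0.7460947 , -0.66578188,  0.83476001],
       [ 0.        ,  0.        ,  0.        ,  1.        ]])}
wrist {'camera_matrix': array([[338.95949891,   0.        , 318.96806522],
       [  0.        , 338.95949891, 240.54354948],
       [  0.        ,   0.        ,   1.        ]]), 'pose': array([[ 9.99997978e-01,  9.60704130e-04, -1.76671154e-03,
         5.49029038e-01],
       [ 4.19116719e-04, -9.58783112e-01, -2.84138645e-01,
         7.10179226e-02],
       [-1.96686636e-03,  2.84137330e-01, -9.58781575e-01,
         3.73431632e-01],
       [ 0.00000000e+00,  0.00000000e+00,  0.00000000e+00,
         1.00000000e+00]])}
```

View pics/scene0.png

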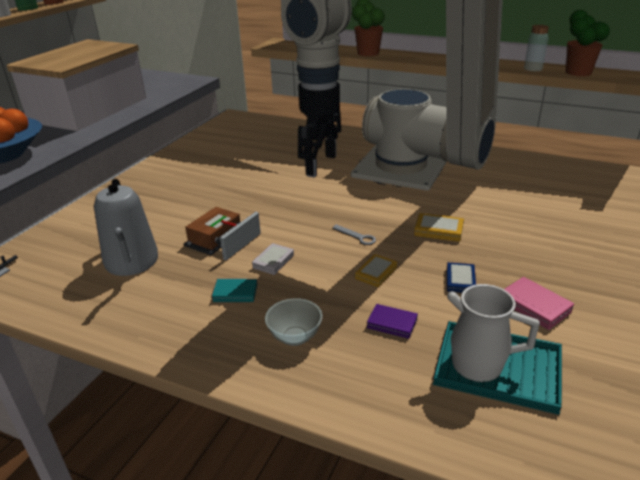

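View pics/side0.png

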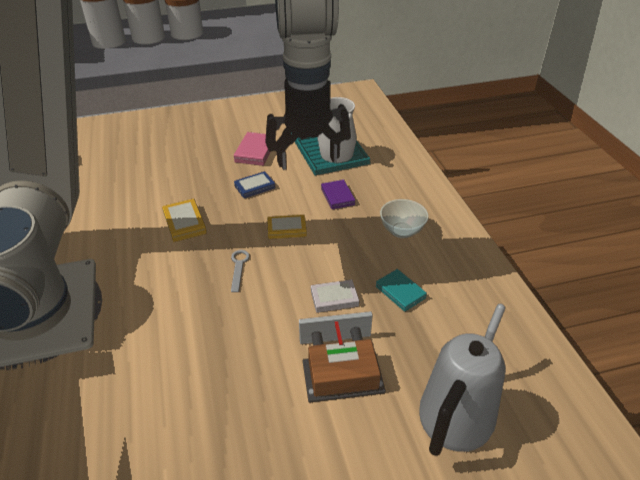

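View pics/wrist0.png

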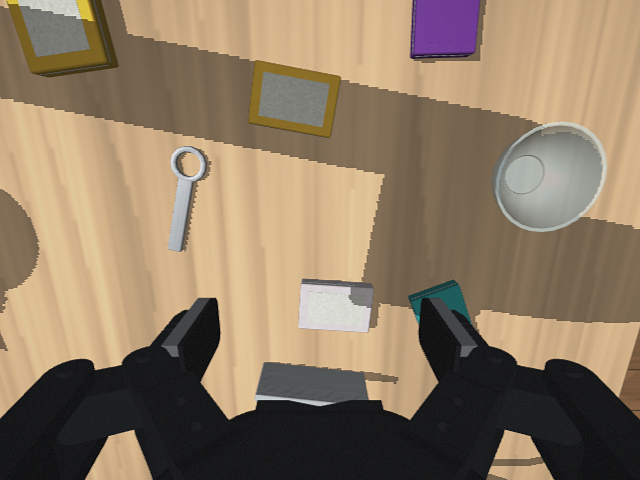

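Smaller yellow candidate is at side (286,226), scene (377,270) and wrist (295,98). The larger one is at side (183,218), scene (440,228) and wrist (62,35). I'll measure both, along with the other things.

```bash
cat > h.py <<'E'
import cv2,numpy as np
from cell import env
def ray(P,uv):
    K=P["camera_matrix"];T=P["pose"]
    d=np.linalg.inv(K)@np.array([uv[0],uv[1],1.0]);return T[:3,3],T[:3,:3]@d
def onz(P,uv,z):
    o,d=ray(P,uv);return o+d*(z-o[2])/d[2]
def proj(P,X):
    T=P["pose"];c=T[:3,:3].T@(np.asarray(X)-T[:3,3]);u=P["camera_matrix"]@c;return u[:2]/u[2]
def rect(P,cnt,z):
    """contour -> min-area rect on plane z: centre, (long,short), angle of short axis"""
    pts=np.array([onz(P,c,z)[:2] for c in cnt.reshape(-1,2)],np.float32)*1000
    (c,(w,h),a)=cv2.minAreaRect(pts)
    if w>h: w,h,a=h,w,a+90   # a: direction of w (short)
    a=(a+90)%180-90
    return np.array(c)/1000,(w,h),np.radians(a)
def cnts(mask,amin=150):
    mask=cv2.morphologyEx(mask,cv2.MORPH_CLOSE,np.ones((5,5),np.uint8))
    c,_=cv2.findContours(mask,cv2.RETR_EXTERNAL,cv2.CHAIN_APPROX_NONE)
    return [k for k in c if cv2.contourArea(k)>amin]
E
python3 - <<'E'
from h import *
R={"yellow":((18,120,60),(32,255,255)),"blue":((105,90,40),(125,255,255)),"purple":((126,90,40),(145,255,255)),"teal":((80,90,40),(100,255,255)),"pink":((160,70,60),(179,255,255))}
for n in ["scene","side","wrist"]:
    im=cv2.imread(f"pics/{n}0.png");hsv=cv2.cvtColor(im,cv2.COLOR_BGR2HSV);P=env.camera_params(n)
    for k,(a,b) in R.items():
        for c in cnts(cv2.inRange(hsv,a,b)):
            m=c.reshape(-1,2).mean(0)
            if m[1]<120 and n!="wrist":continue
            o=rect(P,c,0.018);print(n,k,m.round(),o[0].round(3),np.round(o[1]),round(o[2],2))
im=cv2.imread("pics/side0.png");cv2.imwrite("pics/crop1.png",cv2.resize(im[140:300,150:450],None,fx=2.6,fy=2.6))
E
```

```text
scene yellow [375. 270.] [0.532 0.113] [ 70. 108.] 1.37
scene yellow [439. 227.] [0.314 0.192] [112. 118.] -1.44
scene blue [453. 280.] [0.495 0.279] [44. 96.] -1.33
scene blue [ 21. 135.] [ 0.226 -1.243] [ 88. 267.] -1.13
scene purple [392. 321.] [0.675 0.195] [71. 83.] 0.03
scene teal [492. 373.] [0.712 0.397] [162. 197.] 0.08
scene teal [234. 290.] [ 0.706 -0.128] [72. 85.] 0.39
scene pink [538. 302.] [0.518 0.434] [103. 125.] -0.48
side yellow [286. 227.] [0.52 0.1 ] [78. 85.] 1.39
side yellow [184. 220.] [0.305 0.185] [ 77. 137.] 0.12
side purple [338. 194.] [0.662 0.183] [60. 97.] 0.03
side teal [401. 290.] [ 0.693 -0.141] [66. 89.] 0.38
side teal [332. 157.] [0.699 0.365] [153. 176.] 0.08
side pink [252. 149.] [0.508 0.428] [ 86. 142.] -0.47
wrist yellow [293.  98.] [0.523 0.109] [58. 84.] 1.4
wrist yellow [62. 40.] [0.311 0.165] [66. 85.] -1.45
wrist purple [443.  27.] [0.664 0.17 ] [47. 60.] -1.54
wrist teal [439. 302.] [ 0.689 -0.118] [57. 63.] 0.39
```

View pics/crop1.png

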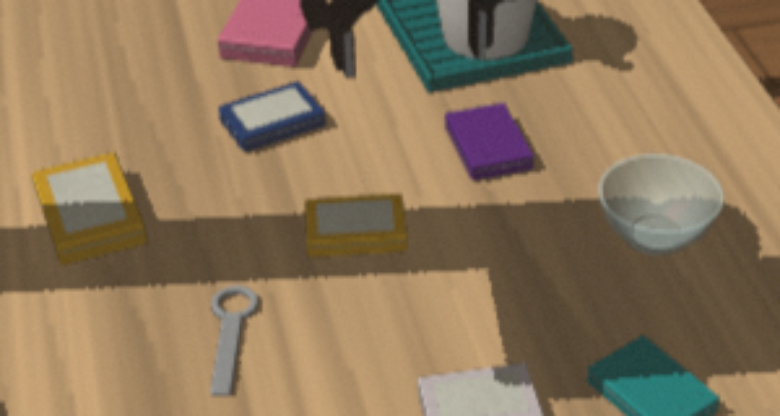

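The crop confirms it: the small ochre tin at crop (355,225) measures 58x84 on the shelf plane, which matches, while the one at crop (90,205) is larger. The blue tin is at crop (270,115). I'll move to look at blue and measure white and the plate.

```bash
python3 -m inch '[{"x":-15,"y":-50},{"x":-30,"y":-100},{"x":-45,"y":-150},{"x":-50,"y":-190},{"x":-50,"y":-190},{"x":-50,"y":-190}]'
python3 - <<'E'
from h import *
im=cv2.imread("pics/wrist0.png");cv2.imwrite("pics/crop2.png",cv2.resize(im[260:420,240:480],None,fx=3.3,fy=3.3,interpolation=cv2.INTER_NEAREST))
P=env.camera_params("wrist");
im=env.capture("wrist")[:,:,::-1].copy();cv2.imwrite("pics/wrist1.png",im)
np.save("pw1.npy",P["pose"])
hsv=cv2.cvtColor(im,cv2.COLOR_BGR2HSV)
for k,(a,b) in {"blue":((105,90,30),(125,255,255)),"yellow":((18,120,60),(32,255,255))}.items():
  for c in cnts(cv2.inRange(hsv,a,b)):
    o=rect(P,c,0.018);print(k,c.reshape(-1,2).mean(0).round(),o[0].round(4),np.round(o[1]),round(o[2],3))
E
```

```text
yellow [293.  98.] [0.5232 0.1088] [58. 84.] 1.399
yellow [62. 40.] [0.3114 0.1648] [66. 85.] -1.453invalid input
```

View pics/wrist1.png

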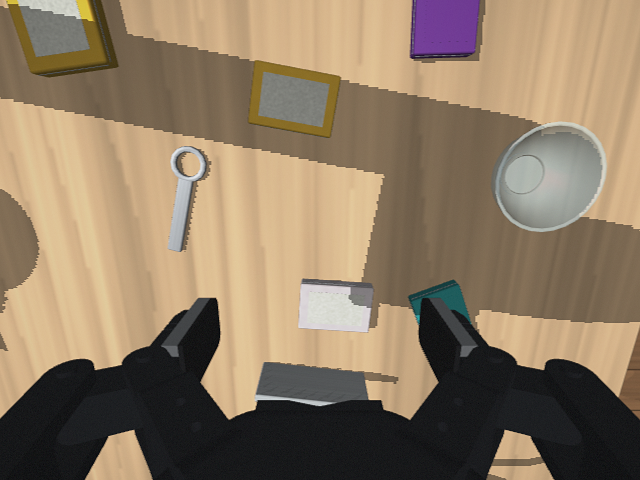

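View pics/crop2.png

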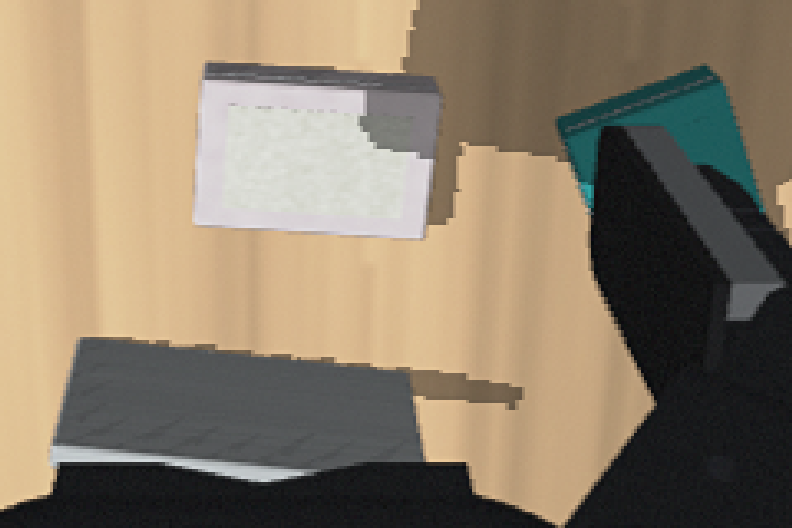

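The move was refused as invalid input, so the picture is unchanged: white at wrist (336,305), plate at (312,383). I'll retry with all the keys.

```bash
python3 -m inch '[{"x":-15,"y":-50,"z":0,"ax":0,"ay":0,"az":0,"grip":1},{"x":-30,"y":-100,"z":0,"ax":0,"ay":0,"az":0,"grip":1},{"x":-45,"y":-150,"z":0,"ax":0,"ay":0,"az":0,"grip":1},{"x":-50,"y":-190,"z":0,"ax":0,"ay":0,"az":0,"grip":1},{"x":-50,"y":-190,"z":0,"ax":0,"ay":0,"az":0,"grip":1}]'
```

```text
t: 0.82
eef_pos: [0.4992, 0.1923, 0.2312]
orientation: [-0.0, 1.0, 0.002, -0.0]
contact_force: [-0.2, -0.5, -0.2]
opening: 0.0855
```

Run:
```python
from h import *
P=env.camera_params("wrist");im=env.capture("wrist")[:,:,::-1].copy();cv2.imwrite("pics/wrist2.png",im)
hsv=cv2.cvtColor(im,cv2.COLOR_BGR2HSV)
for k,(a,b) in {"blue":((105,90,30),(125,255,255)),"yellow":((18,120,60),(32,255,255))}.items():
  for c in cnts(cv2.inRange(hsv,a,b)):
    o=rect(P,c,0.018);print(k,c.reshape(-1,2).mean(0).round(),o[0].round(4),np.round(o[1]),round(o[2],3))
# wrist0 pose
P0=dict(P);P0["pose"]=np.array([[ 9.99997978e-01,9.60704130e-04,-1.76671154e-03,5.49029038e-01],[4.19116719e-04,-9.58783112e-01,-2.84138645e-01,7.10179226e-02],[-1.96686636e-03,2.84137330e-01,-9.58781575e-01,3.73431632e-01],[0,0,0,1]])
w=np.array([onz(P0,u,.018) for u in [(301.5,283.6),(372.4,287.9),(368.8,332.4),(298.5,328.2)]])
print("white",w.mean(0).round(4),cv2.minAreaRect((w[:,:2]*1000).astype(np.float32)))
l,r=onz(P0,(264.2,362.4),0.002),onz(P0,(364.2,372.7),0.002)
tl=onz(P0,(255.8,395.5),.062);d=r-l
print("plate",l,r,tl,np.hypot(*d[:2]),np.arctan2(d[1],d[0]))
```

```text
blue [304. 121.] [0.4825 0.2806] [57. 82.] -1.326
yellow [340. 279.] [0.5233 0.1119] [62. 84.] 1.399
yellow [140. 208.] [0.3077 0.1892] [ 84. 109.] 0.131
white [ 0.5674 -0.1167  0.018 ] ((567.8106689453125, -116.6846694946289), (57.54618453979492, 83.67012786865234), 86.226806640625)
plate [ 0.47832777 -0.20176662  0.002     ] [ 0.60685072 -0.21705974  0.002     ] [ 0.47848002 -0.20057209  0.062     ] 0.12942962329848262 -0.11843442777372794
```

View pics/wrist2.png

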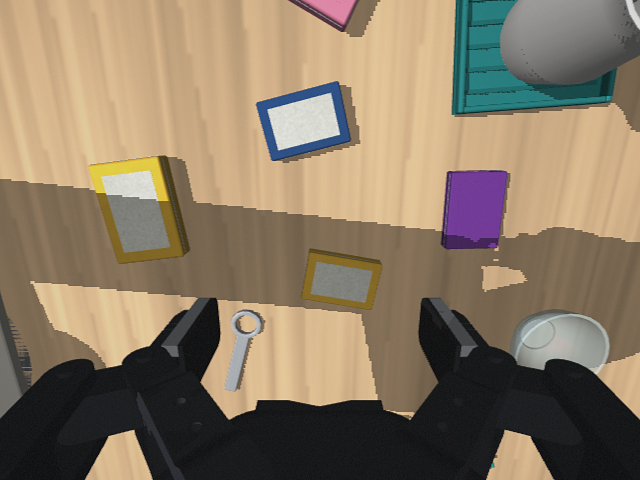

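Wrist view: blue at (304,121), small yellow at (340,279), jug and tray top right, pink at (325,10). The poses agree with the first view. Next, grasp blue with tool x at yaw 1.816.

```bash
python3 -m inch '[{"x":-6,"y":-30,"z":0,"ax":0,"ay":0,"az":-0.18,"grip":1},{"x":-12,"y":-60,"z":0,"ax":0,"ay":0,"az":-0.36,"grip":1},{"x":-17,"y":-88,"z":0,"ax":0,"ay":0,"az":-0.54,"grip":1},{"x":-17,"y":-88,"z":20,"ax":0,"ay":0,"az":-0.72,"grip":1},{"x":-17,"y":-88,"z":40,"ax":0,"ay":0,"az":-0.90,"grip":1},{"x":-17,"y":-88,"z":60,"ax":0,"ay":0,"az":-1.08,"grip":1},{"x":-17,"y":-88,"z":80,"ax":0,"ay":0,"az":-1.26,"grip":1},{"x":-17,"y":-88,"z":100,"ax":0,"ay":0,"az":-1.44,"grip":1}]'
python3 -m inch '[{"x":0,"y":0,"z":20,"ax":0,"ay":0,"az":-0.18,"grip":1},{"x":0,"y":0,"z":40,"ax":0,"ay":0,"az":-0.36,"grip":1},{"x":0,"y":0,"z":50,"ax":0,"ay":0,"az":-0.376,"grip":1},{"x":0,"y":0,"z":50,"ax":0,"ay":0,"az":-0.376,"grip":1}]'
python3 - <<'E'
from h import *
s=env.read_state();q=s["orientation"];from scipy.spatial.transform import Rotation as R
M=R.from_quat([q[1],q[2],q[3],q[0]]).as_matrix();print(M.round(3),np.arctan2(M[1,0],M[0,0]))
P=env.camera_params("wrist");im=env.capture("wrist")[:,:,::-1].copy();cv2.imwrite("pics/wrist3.png",im)
hsv=cv2.cvtColor(im,cv2.COLOR_BGR2HSV)
for c in cnts(cv2.inRange(hsv,(105,90,30),(125,255,255))):
    o=rect(P,c,0.018);print(c.reshape(-1,2).mean(0).round(),o[0].round(4),np.round(o[1]),round(o[2],3))
    d=M.T@(np.append(o[0],0)-s["eef_pos"]);print("tool shift",d[:2]*1000)
E
```

```text
t: 1.88
eef_pos: [0.4835, 0.2768, 0.1305]
orientation: [0.0, 0.75, 0.661, -0.0]
contact_force: [-0.1, -0.2, 0.3]
opening: 0.0855
t: 2.38
eef_pos: [0.483, 0.2773, 0.0809]
orientation: [-0.0, 0.617, 0.787, -0.001]
contact_force: [0.1, -0.3, 0.5]
opening: 0.0851
[[-0.239  0.971 -0.001]
 [ 0.971  0.239 -0.001]
 [-0.    -0.001 -1.   ]] 1.8116551943196841
[326. 254.] [0.4811 0.2803] [57. 85.] -1.326
tool shift [ 3.40313272 -1.05098699]
```

View pics/wrist3.png

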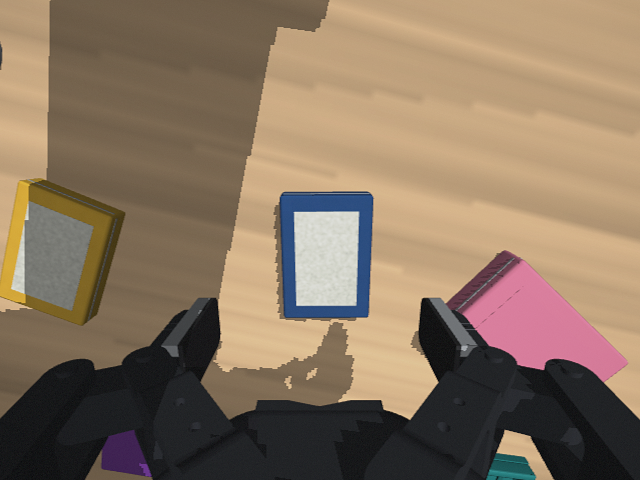

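Blue at (326,254) is centred between the jaws and pink's nearest corner (448,303) is clear. Descending.

```bash
python3 -m inch '[{"x":3,"y":-1,"z":30,"ax":0,"ay":0,"az":0,"grip":1},{"x":3,"y":-1,"z":60,"ax":0,"ay":0,"az":0,"grip":1},{"x":3,"y":-1,"z":80,"ax":0,"ay":0,"az":0,"grip":1},{"x":3,"y":-1,"z":80,"ax":0,"ay":0,"az":0,"grip":0.5},{"x":3,"y":-1,"z":80,"ax":0,"ay":0,"az":0,"grip":0.2},{"x":3,"y":-1,"z":80,"ax":0,"ay":0,"az":0,"grip":0},{"x":3,"y":-1,"z":80,"ax":0,"ay":0,"az":0,"grip":0}]' 30
python3 - <<'E'
from h import *
cv2.imwrite("pics/scene4.png",cv2.resize(env.capture("scene")[200:360,380:560,::-1],None,fx=3.3,fy=3.3))
E
```

```text
t: 3.3
eef_pos: [0.482, 0.2809, 0.0025]
orientation: [0.001, 0.615, 0.788, 0.001]
contact_force: [-1.7, -0.4, 6.9]
opening: 0.0575
```

View pics/scene4.png

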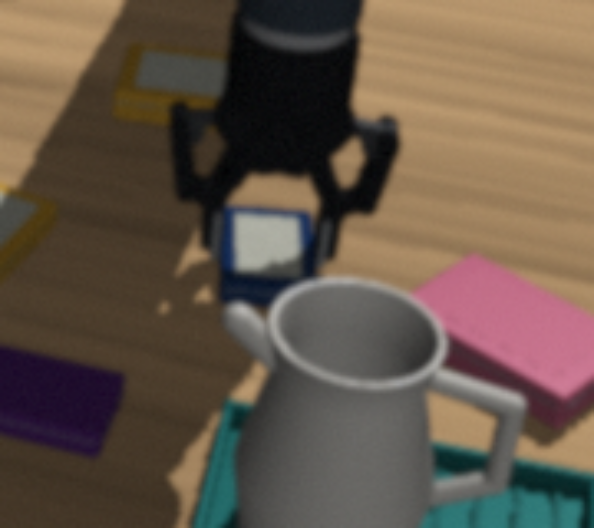

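Gripped, with opening 57.5 mm. Lift and carry.

```bash
python3 -m inch '[{"x":3,"y":0,"z":-40,"ax":0,"ay":0,"az":0,"grip":0},{"x":0,"y":0,"z":-85,"ax":0,"ay":0,"az":0,"grip":0},{"x":-50,"y":-2,"z":-85,"ax":0,"ay":0,"az":0.06,"grip":0},{"x":-110,"y":-4,"z":-85,"ax":0,"ay":0,"az":0.12,"grip":0},{"x":-170,"y":-6,"z":-85,"ax":0,"ay":0,"az":0.18,"grip":0},{"x":-230,"y":-8,"z":-85,"ax":0,"ay":0,"az":0.24,"grip":0},{"x":-290,"y":-10,"z":-85,"ax":0,"ay":0,"az":0.30,"grip":0},{"x":-340,"y":-11,"z":-85,"ax":0,"ay":0,"az":0.307,"grip":0}]'
cat >> h.py <<'E'
from scipy.spatial.transform import Rotation as R
def tool():
    s=env.read_state();q=s["orientation"]
    M=R.from_quat([q[1],q[2],q[3],q[0]]).as_matrix();return s,M,np.arctan2(M[1,0],M[0,0])
def shift(target,yaw):
    s,M,y=tool();d=M.T@(np.array(target)-s["eef_pos"])*1000
    print("eef",s["eef_pos"].round(4),"yaw",round(y,3),"shift mm",d.round(1),"az",round(-(yaw-y),3),"tilt",M[:2,2].round(4))
E
python3 -c "
from h import *
shift((.5676,-.1167,.0878),1.505)"
```

```text
t: 4.35
eef_pos: [0.5534, -0.0541, 0.0866]
orientation: [0.0, 0.729, 0.684, 0.0]
contact_force: [0.3, 0.5, -1.1]
opening: 0.0575
eef [ 0.5534 -0.0541  0.0866] yaw 1.507 shift mm [-61.5  18.2  -1.1] az 0.002 tilt [ 0.0006 -0.0002]
```

```bash
python3 -c "
from h import *
im=env.capture('wrist')[:,:,::-1];cv2.imwrite('pics/wrist5.png',im)"
```

```text
(no output)
```

View pics/wrist5.png

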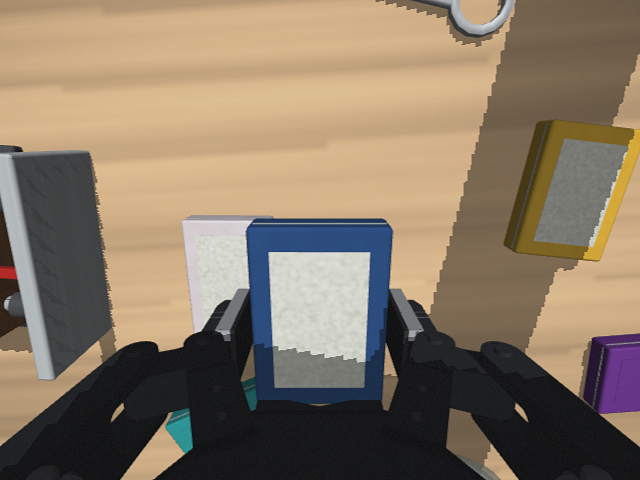

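Wrist view: the held blue tin's far top edge runs (248,222)-(391,222), the white corner is at (185,217), and the plate is at left. I'll check how blue sits in the hand and where white's corner is.

Run:
```python
from h import *
P=env.camera_params("wrist");s,M,y=tool()
im=cv2.imread("pics/wrist5.png");cv2.imwrite("pics/crop5.png",cv2.resize(im[200:260,170:400],None,fx=3.4,fy=3.4,interpolation=cv2.INTER_NEAREST))
zt=s["eef_pos"][2]-.0025+.018
for u in [(248,228),(391,228),(248,222),(391,222)]:print("blue",u,(M.T@(onz(P,u,zt)-s["eef_pos"])*1000).round(1))
c=np.array([.5676,-.1167,.018]);a=1.505;ex=np.array([np.cos(a),np.sin(a),0]);ey=np.array([-np.sin(a),np.cos(a),0])
for i,j in [(-1,1),(1,1),(-1,-1),(1,-1)]:
    print(i,j,proj(P,c+i*.029*ex+j*.042*ey).round(1))
    b=s["eef_pos"]*[1,1,0]+[0,0,zt];print("   blue",proj(P,b+M@np.array([i*.029,j*.042,0])).round(1))
```

```text
blue (248, 228) [-28.8 -40.5 -15.5]
blue (391, 228) [ 26.6 -40.5 -15.7]
blue (248, 222) [-28.6 -42.9 -15.5]
blue (391, 222) [ 26.4 -42.9 -15.7]
-1 1 [187.1 217.5]
   blue [258.  403.4]
1 1 [278.  217.6]
   blue [385.2 403.5]
-1 -1 [200.3 333.5]
   blue [247.  224.2]
1 -1 [282.1 333.6]
   blue [397.4 224.3]
```

View pics/crop5.png

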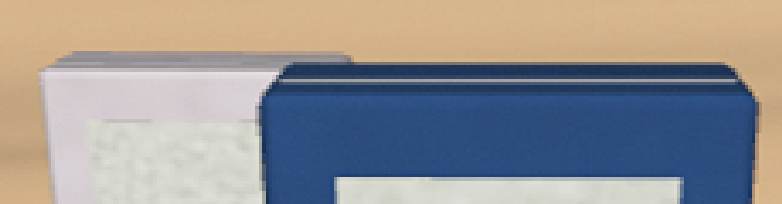

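Relative to blue, white sits about 2 mm further toward the plate than first measured, and I'll allow for that. Moving over and descending to just above contact.

```bash
python3 -m inch '[{"x":-40,"y":12,"z":0,"ax":0,"ay":0,"az":0.002,"grip":0},{"x":-63,"y":18,"z":0,"ax":0,"ay":0,"az":0.002,"grip":0},{"x":-63,"y":18,"z":0,"ax":0,"ay":0,"az":0.002,"grip":0},{"x":-63,"y":18,"z":30,"ax":0,"ay":0,"az":0.002,"grip":0},{"x":-63,"y":18,"z":50,"ax":0,"ay":0,"az":0.002,"grip":0},{"x":-63,"y":18,"z":60,"ax":0,"ay":0,"az":0.002,"grip":0},{"x":-63,"y":18,"z":60,"ax":0,"ay":0,"az":0.002,"grip":0}]'
python3 - <<'E'
from h import *
shift((.5676,-.118,.0205),1.505)
a=env.capture("side")[:,:,::-1];b=env.capture("scene")[:,:,::-1]
cv2.imwrite("pics/p6.png",np.hstack([cv2.resize(a[240:340,270:400],None,fx=3,fy=3),cv2.resize(b[200:300,220:330],None,fx=3,fy=3)]))
E
```

```text
t: 5.28
eef_pos: [0.5669, -0.115, 0.026]
orientation: [-0.001, 0.729, 0.684, -0.0]
contact_force: [0.1, 0.2, -1.1]
opening: 0.0569
eef [ 0.5669 -0.115   0.026 ] yaw 1.508 shift mm [-3.   0.9  5.5] az 0.003 tilt [-0.001   0.0005]
```

View pics/p6.png

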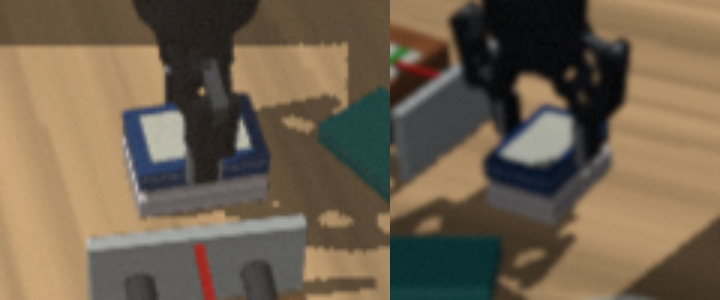

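Run:
```python
from h import *
s,M,y=tool();P=env.camera_params("side");e=s["eef_pos"].copy()
for nm,cx,cy,z,a in [("blue",e[0],e[1],e[2]-.0025,y),("white",.5676,-.1175,0,1.505)]:
  ex=np.array([np.cos(a),np.sin(a),0]);ey=np.array([np.sin(a),-np.cos(a),0])
  for h in (0,.018):
    for j in (-1,1):
      u=proj(P,np.array([cx,cy,z+h])-.029*ex+j*.042*ey);print(nm,h,j,((u-[270,240])*3).round(0))
a=env.capture("side")[:,:,::-1]
cv2.imwrite("pics/p7.png",cv2.resize(a[262:322,305:370],None,fx=10,fy=10,interpolation=cv2.INTER_CUBIC))
```

```text
blue 0 -1 [139. 193.]
blue 0 1 [270. 173.]
blue 0.018 -1 [139. 174.]
blue 0.018 1 [271. 154.]
white 0 -1 [140. 221.]
white 0 1 [269. 201.]
white 0.018 -1 [140. 202.]
white 0.018 1 [270. 182.]
```

View pics/p7.png

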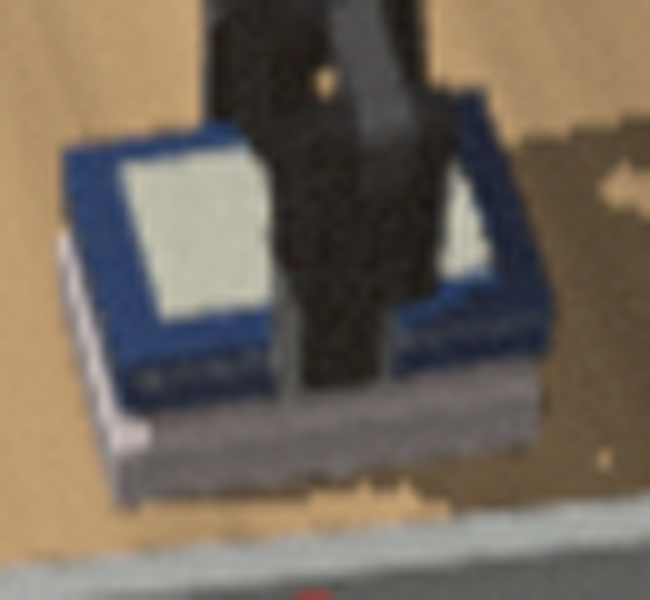

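Side crop: white protrudes 1–2 mm at the near-left (120,440), so I'll nudge by that, lower and release.

```bash
python3 -m inch '[{"x":-1.5,"y":-1,"z":2,"ax":0,"ay":0,"az":0,"grip":0},{"x":-1.5,"y":-1,"z":4,"ax":0,"ay":0,"az":0,"grip":0},{"x":-1.5,"y":-1,"z":5.5,"ax":0,"ay":0,"az":0,"grip":0},{"x":-1.5,"y":-1,"z":5.5,"ax":0,"ay":0,"az":0,"grip":0}]'
```

```text
t: 5.92
eef_pos: [0.5661, -0.1173, 0.0207]
orientation: [-0.0, 0.729, 0.684, -0.0]
contact_force: [-0.3, -0.4, -0.8]
opening: 0.0569
```

```bash
python3 -m inch '[{"x":0,"y":0,"z":0.8,"ax":0,"ay":0,"az":0,"grip":0},{"x":0,"y":0,"z":1.2,"ax":0,"ay":0,"az":0,"grip":0}]'; python3 -m inch '[{"x":0,"y":0,"z":0,"ax":0,"ay":0,"az":0,"grip":0.1},{"x":0,"y":0,"z":0,"ax":0,"ay":0,"az":0,"grip":0.5},{"x":0,"y":0,"z":0,"ax":0,"ay":0,"az":0,"grip":1},{"x":0,"y":0,"z":0,"ax":0,"ay":0,"az":0,"grip":1},{"x":0,"y":0,"z":-20,"ax":0,"ay":0,"az":0,"grip":1},{"x":0,"y":0,"z":-50,"ax":0,"ay":0,"az":0,"grip":1},{"x":0,"y":0,"z":-90,"ax":0,"ay":0,"az":0,"grip":1}]'
python3 - <<'E'
from h import *
shift((.5233,.1105,.09),1.399)
a=env.capture("side")[:,:,::-1];w=env.capture("wrist")[:,:,::-1]
cv2.imwrite("pics/p8.png",cv2.resize(a[250:330,295:375],None,fx=7,fy=7,interpolation=cv2.INTER_CUBIC))
cv2.imwrite("pics/w8.png",w)
E
```

```text
t: 6.18
eef_pos: [0.5662, -0.1173, 0.0204]
orientation: [0.0, 0.729, 0.684, 0.0]
contact_force: [-5.4, 0.6, 11.3]
opening: 0.0571
t: 7.05
eef_pos: [0.5656, -0.1171, 0.1097]
orientation: [-0.001, 0.729, 0.684, -0.0]
contact_force: [-0.3, -0.2, -0.0]
opening: 0.0852
eef [ 0.5656 -0.1171  0.1097] yaw 1.507 shift mm [224.4 -56.7  19.9] az 0.108 tilt [-0.0018  0.0007]
```

View pics/p8.png

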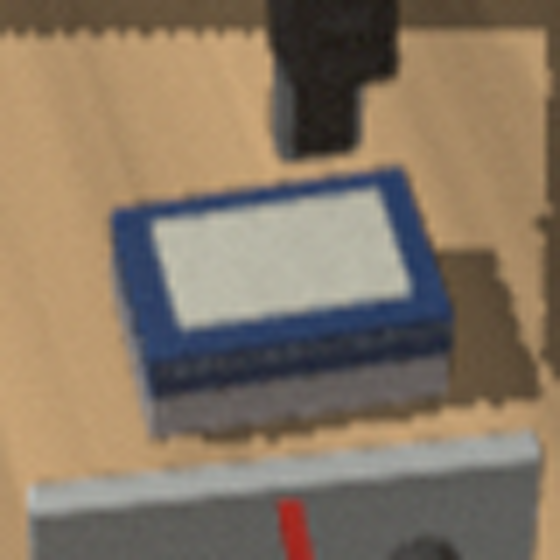

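View pics/w8.png

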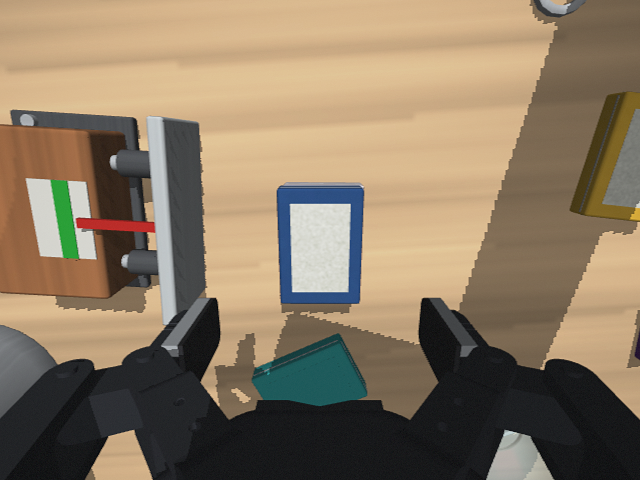

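Blue sits squarely on white in the side crop (white rim under it even on all visible sides). Wrist view: blue top centre (320,245), pointer tip (78,222), turquoise tin (310,370). Measuring blue's pose and going to yellow.

```bash
python3 - <<'E'
from h import *
P=env.camera_params("wrist");s,M,y=tool();im=cv2.imread("pics/w8.png");hsv=cv2.cvtColor(im,cv2.COLOR_BGR2HSV)
for c in cnts(cv2.inRange(hsv,(105,90,30),(125,255,255))):
    o=rect(P,c,0.036);d=M.T@(np.append(o[0],0)-s["eef_pos"]);print(c.reshape(-1,2).mean(0).round(),o[0].round(4),np.round(o[1]),round(o[2],3),(d[:2]*1000).round(1))
E
python3 -m inch '[{"x":50,"y":-13,"z":0,"ax":0,"ay":0,"az":0.02,"grip":1},{"x":110,"y":-28,"z":0,"ax":0,"ay":0,"az":0.05,"grip":1},{"x":170,"y":-43,"z":0,"ax":0,"ay":0,"az":0.08,"grip":1},{"x":224,"y":-57,"z":20,"ax":0,"ay":0,"az":0.108,"grip":1},{"x":224,"y":-57,"z":20,"ax":0,"ay":0,"az":0.108,"grip":1},{"x":224,"y":-57,"z":20,"ax":0,"ay":0,"az":0.108,"grip":1}]'
python3 - <<'E'
from h import *
P=env.camera_params("wrist");s,M,y=tool();im=env.capture("wrist")[:,:,::-1].copy();cv2.imwrite("pics/w9.png",im);hsv=cv2.cvtColor(im,cv2.COLOR_BGR2HSV)
for c in cnts(cv2.inRange(hsv,(18,120,60),(32,255,255))):
    o=rect(P,c,0.018);d=M.T@(np.append(o[0],0)-s["eef_pos"]);print(c.reshape(-1,2).mean(0).round(),o[0].round(4),np.round(o[1]),round(o[2],3),(d[:2]*1000).round(1),y)
E
```

```text
[320. 244.] [ 0.5655 -0.1187] [56. 84.] 1.507 [-0.8 -3.2]
t: 7.9
eef_pos: [0.5236, 0.1099, 0.0893]
orientation: [0.0, 0.765, 0.644, -0.0]
contact_force: [0.3, -0.8, -1.2]
opening: 0.0852
[320. 248.] [0.5218 0.1092] [57. 85.] 1.398 [-0.9 -1.6] 1.4000980830484582
```

View pics/w9.png

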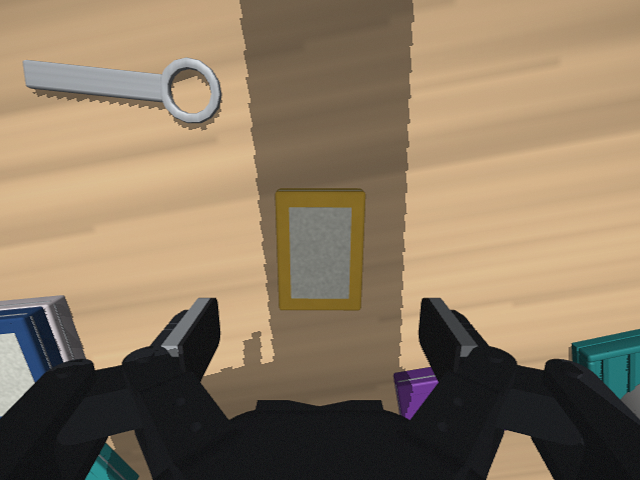

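Yellow at (320,248) is centred, 57x85. Descending and gripping.

```bash
python3 -m inch '[{"x":-1,"y":0,"z":40,"ax":0,"ay":0,"az":0,"grip":1},{"x":-1,"y":0,"z":70,"ax":0,"ay":0,"az":0,"grip":1},{"x":-1,"y":0,"z":85,"ax":0,"ay":0,"az":0,"grip":1},{"x":-1,"y":0,"z":85,"ax":0,"ay":0,"az":0,"grip":0.5},{"x":-1,"y":0,"z":85,"ax":0,"ay":0,"az":0,"grip":0.2},{"x":-1,"y":0,"z":85,"ax":0,"ay":0,"az":0,"grip":0},{"x":-1,"y":0,"z":85,"ax":0,"ay":0,"az":0,"grip":0}]' 30
```

```text
t: 8.82
eef_pos: [0.5242, 0.1088, 0.0057]
orientation: [0.001, 0.765, 0.644, 0.001]
contact_force: [-0.7, -1.7, 7.1]
opening: 0.0571
```

```bash
python3 -m inch '[{"x":-1,"y":0,"z":-50,"ax":0,"ay":0,"az":0,"grip":0},{"x":-1,"y":0,"z":-100,"ax":0,"ay":0,"az":0,"grip":0}]'
python3 - <<'E'
from h import *
s,M,y=tool()
ty=np.array([np.sin(1.507),-np.cos(1.507),0])
t=np.array([.5656,-.1171,.10])-.0016*ty; print(t); shift(t,1.507)
E
```

```text
t: 9.07
eef_pos: [0.5226, 0.108, 0.1056]
orientation: [-0.0, 0.765, 0.644, -0.001]
contact_force: [2.0, -0.4, -2.7]
opening: 0.0569
[ 0.56400325 -0.116998    0.1       ]
eef [0.5226 0.108  0.1056] yaw 1.399 shift mm [-214.6   79.2    5.6] az -0.108 tilt [-0.0014  0.    ]
```

```bash
python3 -m inch '[{"x":-50,"y":18,"z":0,"ax":0,"ay":0,"az":-0.02,"grip":0},{"x":-100,"y":37,"z":0,"ax":0,"ay":0,"az":-0.05,"grip":0},{"x":-150,"y":55,"z":0,"ax":0,"ay":0,"az":-0.08,"grip":0},{"x":-195,"y":72,"z":0,"ax":0,"ay":0,"az":-0.108,"grip":0},{"x":-214.5,"y":79,"z":5,"ax":0,"ay":0,"az":-0.108,"grip":0},{"x":-214.5,"y":79,"z":30,"ax":0,"ay":0,"az":-0.108,"grip":0},{"x":-214.5,"y":79,"z":55,"ax":0,"ay":0,"az":-0.108,"grip":0},{"x":-214.5,"y":79,"z":57,"ax":0,"ay":0,"az":-0.108,"grip":0}]'
python3 - <<'E'
from h import *
shift((.5640,-.117,.0417),1.507)
a=env.capture("side")[:,:,::-1];b=env.capture("scene")[:,:,::-1]
cv2.imwrite("pics/p10.png",np.hstack([cv2.resize(a[240:330,290:380],None,fx=4.4,fy=4.4,interpolation=cv2.INTER_CUBIC),cv2.resize(b[210:300,230:320],None,fx=4.4,fy=4.4,interpolation=cv2.INTER_CUBIC)]))
E
```

```text
t: 10.07
eef_pos: [0.5631, -0.1159, 0.046]
orientation: [-0.002, 0.729, 0.684, -0.001]
contact_force: [-0.4, 0.2, -1.0]
opening: 0.0572
eef [ 0.5631 -0.1159  0.046 ] yaw 1.507 shift mm [-1.   1.   4.3] az 0.0 tilt [-0.0035  0.0015]
```

View pics/p10.png

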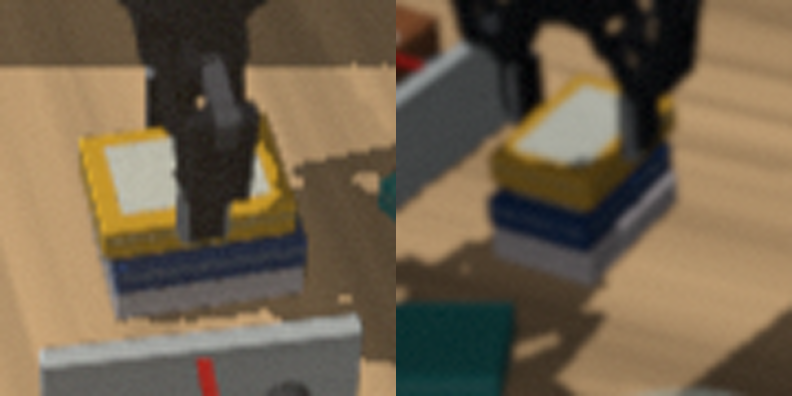

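Side crop: yellow's bottom edge centre (201) sits about 8 px, roughly 3 mm, to the left of blue/white (209). I'll correct by +2.5 mm in tool y, lower, and look again before releasing.

```bash
python3 -m inch '[{"x":-1,"y":2.5,"z":0,"ax":0,"ay":0,"az":0,"grip":0},{"x":-1,"y":2.5,"z":2,"ax":0,"ay":0,"az":0,"grip":0},{"x":-1,"y":2.5,"z":3,"ax":0,"ay":0,"az":0,"grip":0},{"x":-1,"y":2.5,"z":3,"ax":0,"ay":0,"az":0,"grip":0}]'
python3 - <<'E'
from h import *
shift((.5640,-.117,.0417),1.507)
a=env.capture("side")[:,:,::-1];b=env.capture("scene")[:,:,::-1]
cv2.imwrite("pics/p11.png",np.hstack([cv2.resize(a[240:330,290:380],None,fx=4.4,fy=4.4,interpolation=cv2.INTER_CUBIC),cv2.resize(b[210:300,230:320],None,fx=4.4,fy=4.4,interpolation=cv2.INTER_CUBIC)]))
E
```

```text
t: 10.68
eef_pos: [0.5667, -0.118, 0.0446]
orientation: [-0.0, 0.729, 0.684, 0.0]
contact_force: [-0.7, 1.0, -1.3]
opening: 0.0566
eef [ 0.5667 -0.118   0.0446] yaw 1.507 shift mm [ 0.9 -2.8  2.9] az -0.0 tilt [0. 0.]
```

View pics/p11.png

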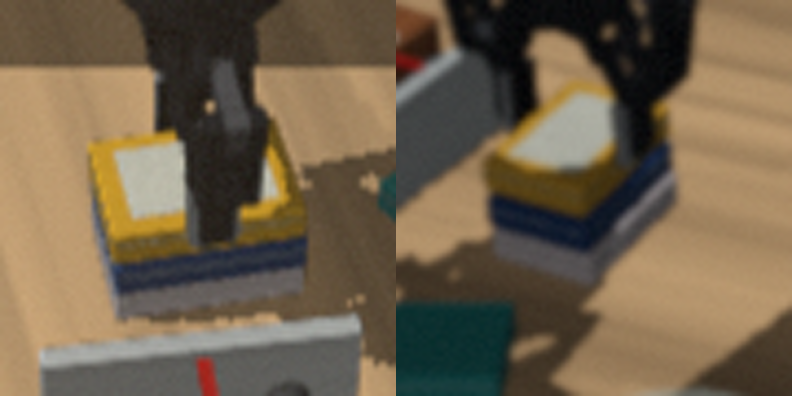

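Aligned now (yellow bottom edge 112–306 vs blue 112–305). Lower and release.

```bash
python3 -m inch '[{"x":0.5,"y":0,"z":1.5,"ax":0,"ay":0,"az":0,"grip":0},{"x":0.5,"y":0,"z":3,"ax":0,"ay":0,"az":0,"grip":0},{"x":0.5,"y":0,"z":3.8,"ax":0,"ay":0,"az":0,"grip":0}]'; python3 -m inch '[{"x":0,"y":0,"z":0,"ax":0,"ay":0,"az":0,"grip":0.1},{"x":0,"y":0,"z":0,"ax":0,"ay":0,"az":0,"grip":0.5},{"x":0,"y":0,"z":0,"ax":0,"ay":0,"az":0,"grip":1},{"x":0,"y":0,"z":0,"ax":0,"ay":0,"az":0,"grip":1},{"x":0,"y":0,"z":-20,"ax":0,"ay":0,"az":0,"grip":1},{"x":0,"y":0,"z":-50,"ax":0,"ay":0,"az":0,"grip":1},{"x":0,"y":0,"z":-70,"ax":0,"ay":0,"az":0,"grip":1},{"x":0,"y":0,"z":-70,"ax":0,"ay":0,"az":0,"grip":1}]'
python3 - <<'E'
from h import *
a=env.capture("side")[:,:,::-1];b=env.capture("scene")[:,:,::-1]
cv2.imwrite("pics/p12.png",np.hstack([cv2.resize(a[240:330,290:380],None,fx=4.4,fy=4.4,interpolation=cv2.INTER_CUBIC),cv2.resize(b[210:300,230:320],None,fx=4.4,fy=4.4,interpolation=cv2.INTER_CUBIC)]))
P=env.camera_params("wrist");s,M,y=tool();im=env.capture("wrist")[:,:,::-1].copy();cv2.imwrite("pics/w12.png",im);hsv=cv2.cvtColor(im,cv2.COLOR_BGR2HSV)
for c in cnts(cv2.inRange(hsv,(18,120,60),(32,255,255))):
    o=rect(P,c,0.054);d=M.T@(np.append(o[0],0)-s["eef_pos"]);print(c.reshape(-1,2).mean(0).round(),o[0].round(4),np.round(o[1]),round(o[2],3),(d[:2]*1000).round(1),s["eef_pos"])
E
```

```text
t: 11.15
eef_pos: [0.5669, -0.1175, 0.0416]
orientation: [0.0, 0.729, 0.684, 0.0]
contact_force: [-5.3, 1.5, 13.9]
opening: 0.0571
t: 12.15
eef_pos: [0.5676, -0.1178, 0.112]
orientation: [0.001, 0.729, 0.684, 0.001]
contact_force: [0.2, -0.0, -0.4]
opening: 0.0851
[319. 255.] [ 0.5642 -0.1187] [57. 85.] 1.507 [-1.4 -2.2] [ 0.56658226 -0.11746521  0.11011   ]
```

View pics/p12.png

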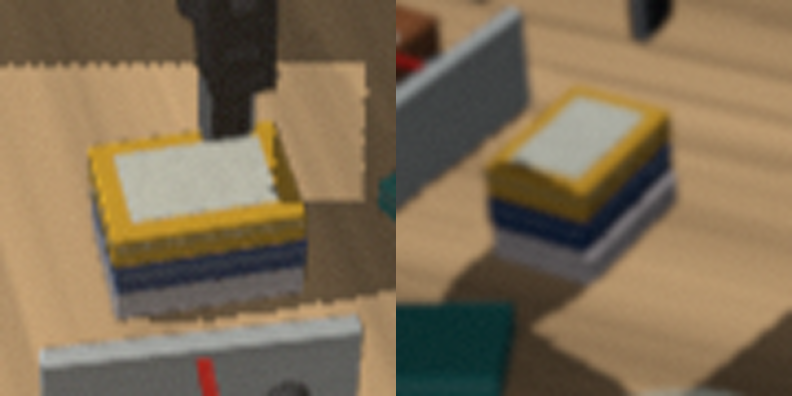

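View pics/w12.png

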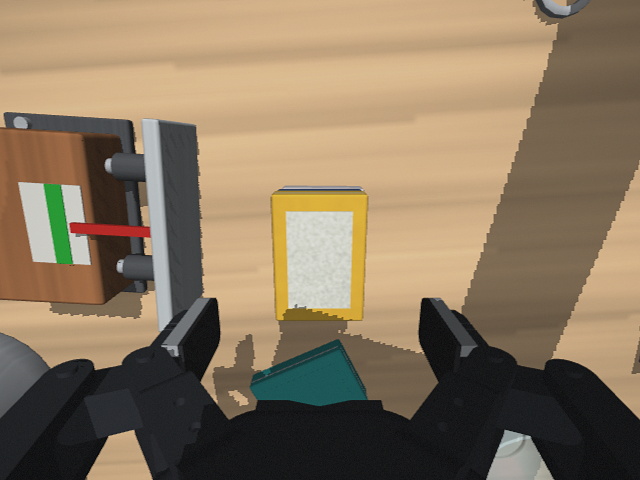

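The column is square and let go: yellow centre (0.564,-0.119), blue (0.5655,-0.119), pointer at rest. Before pressing I want the finger profile seen along tool x, from the side camera.

Run:
```python
from h import *
s,M,y=tool();P=env.camera_params("side");a=env.capture("side")[:,:,::-1];e=s["eef_pos"]
cv2.imwrite("pics/p13.png",cv2.resize(a[170:290,290:400],None,fx=5,fy=5,interpolation=cv2.INTER_CUBIC))
# near (plate side, -tool x) finger at x~-50mm
for z in (13,30,45,60,73):
  for yy in (-11,11):print(z,yy,((proj(P,e+M@np.array([-.05,yy/1000,-z/1000]))-[290,170])*5).round())
```

```text
13 -11 [228. 519.]
13 11 [290. 510.]
30 -11 [229. 484.]
30 11 [291. 475.]
45 -11 [230. 453.]
45 11 [293. 444.]
60 -11 [231. 421.]
60 11 [294. 412.]
73 -11 [231. 393.]
73 11 [295. 384.]
```

View pics/p13.png

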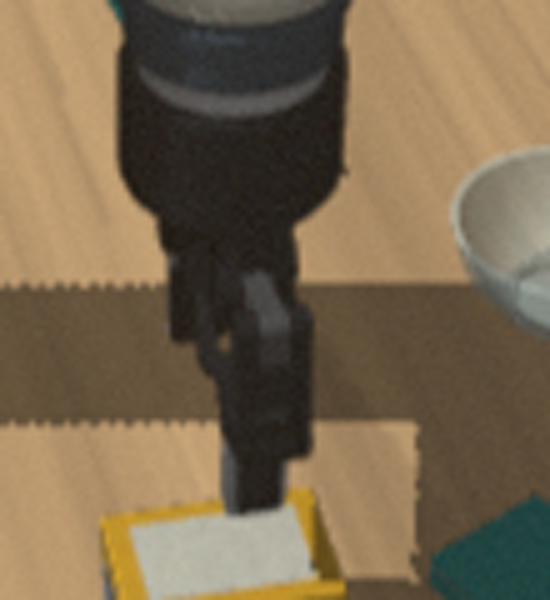

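The finger is narrow (22 mm) for about 29 mm above its tip and about 31 mm wide above that. I'll tilt the tool about 0.2 rad so the tips lead and press low. First, go behind the column with tool x along the plate and fingers half shut.

```bash
python3 -m inch '[{"x":10,"y":0,"z":0,"ax":0,"ay":0,"az":0.18,"grip":0},{"x":20,"y":0,"z":0,"ax":0,"ay":0,"az":0.36,"grip":0},{"x":30,"y":1,"z":0,"ax":0,"ay":0,"az":0.54,"grip":0},{"x":40,"y":1,"z":0,"ax":0,"ay":0,"az":0.72,"grip":0},{"x":50,"y":1,"z":0,"ax":0,"ay":0,"az":0.90,"grip":0},{"x":60,"y":1,"z":0,"ax":0,"ay":0,"az":1.08,"grip":0},{"x":64,"y":1,"z":0,"ax":0,"ay":0,"az":1.26,"grip":0},{"x":64,"y":1,"z":0,"ax":0,"ay":0,"az":1.44,"grip":0}]' 40
python3 -m inch '[{"x":0,"y":0,"z":0,"ax":0,"ay":0,"az":0.18,"grip":0},{"x":0,"y":0,"z":0,"ax":0,"ay":0,"az":0.18,"grip":0},{"x":0,"y":0,"z":0,"ax":0,"ay":0,"az":0.18,"grip":0}]'
python3 -c "
from h import *
shift((.573,-.054,.008),-.118)"
```

```text
t: 13.35
eef_pos: [0.5715, -0.0533, 0.1098]
orientation: [-0.0, 1.0, 0.031, -0.001]
contact_force: [-0.1, -0.2, 0.3]
opening: 0.043
t: 13.72
eef_pos: [0.5717, -0.0537, 0.1103]
orientation: [-0.0, 0.999, -0.054, -0.0]
contact_force: [0.4, -0.8, -0.3]
opening: 0.0429
eef [ 0.5717 -0.0537  0.1103] yaw -0.109 shift mm [  1.4   0.2 102.3] az 0.009 tilt [-0.0008  0.0002]
```

```bash
python3 -m inch '[{"x":1,"y":0,"z":20,"ax":-0.1,"ay":0,"az":0.009,"grip":0},{"x":1,"y":0,"z":50,"ax":-0.2,"ay":0,"az":0.009,"grip":0},{"x":1,"y":0,"z":80,"ax":-0.2,"ay":0,"az":0.009,"grip":0},{"x":1,"y":0,"z":100,"ax":-0.2,"ay":0,"az":0.009,"grip":0},{"x":1,"y":0,"z":100,"ax":-0.2,"ay":0,"az":0.009,"grip":0}]'
python3 - <<'E'
from h import *
s,M,y=tool();print(s["eef_pos"].round(4),y,M.round(3))
a=env.capture("side")[:,:,::-1];b=env.capture("scene")[:,:,::-1]
cv2.imwrite("pics/s14.png",cv2.resize(a[220:400,260:440],None,fx=3.3,fy=3.3,interpolation=cv2.INTER_CUBIC))
cv2.imwrite("pics/c14.png",cv2.resize(b[180:320,160:330],None,fx=4,fy=4,interpolation=cv2.INTER_CUBIC))
cv2.imwrite("pics/w14.png",env.capture("wrist")[:,:,::-1])
E
```

```text
t: 14.35
eef_pos: [0.5718, -0.0536, 0.0093]
orientation: [0.1, 0.993, -0.059, -0.007]
contact_force: [-0.5, -0.0, -0.4]
opening: 0.0427
[ 0.5718 -0.0536  0.0093] -0.11953648660717256 [[ 0.993 -0.116 -0.026]
 [-0.119 -0.973 -0.197]
 [-0.003  0.199 -0.98 ]]
```

View pics/s14.png

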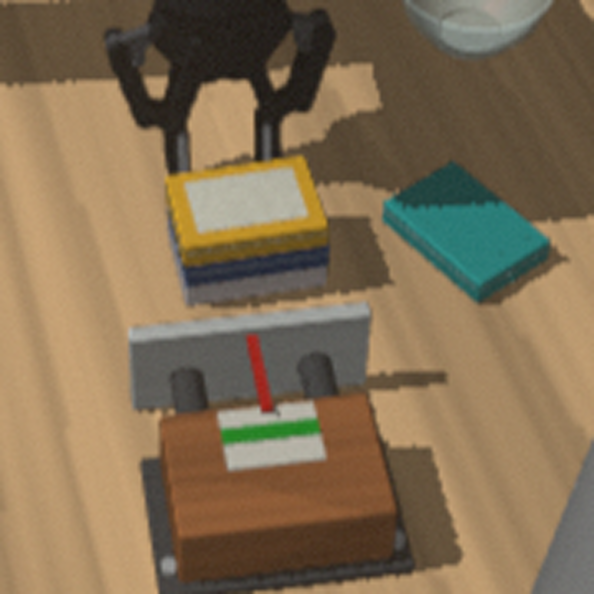

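View pics/c14.png

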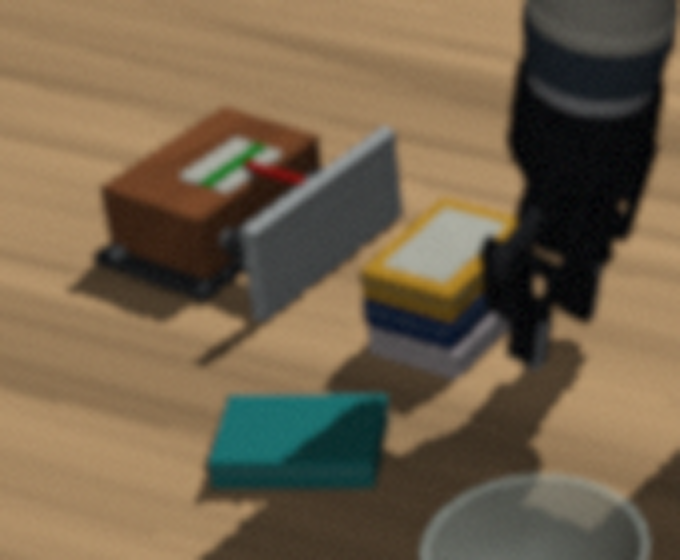

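View pics/w14.png

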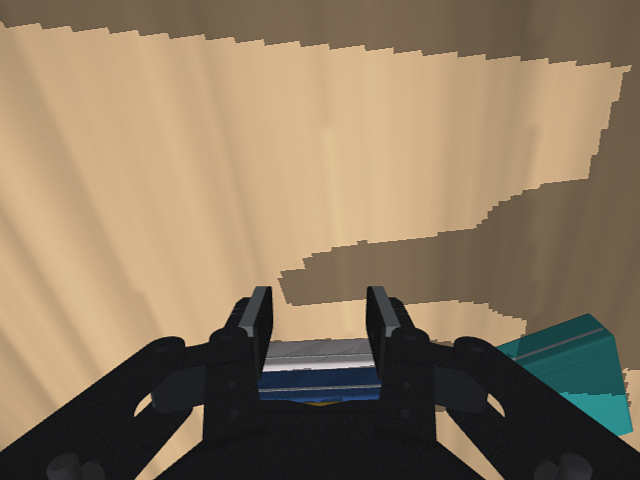

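Side view: fingers behind the column, plate and pointer at rest (tip at (268,408), band at (270,430)). Starting to push along the plate normal.

```bash
python3 -m inch '[{"x":0,"y":5,"z":4,"ax":0,"ay":0,"az":0,"grip":0},{"x":0,"y":10,"z":6,"ax":0,"ay":0,"az":0,"grip":0},{"x":0,"y":15,"z":7,"ax":0,"ay":0,"az":0,"grip":0},{"x":0,"y":20,"z":8,"ax":0,"ay":0,"az":0,"grip":0},{"x":0,"y":25,"z":9,"ax":0,"ay":0,"az":0,"grip":0},{"x":0,"y":30,"z":10,"ax":0,"ay":0,"az":0,"grip":0},{"x":0,"y":35,"z":11,"ax":0,"ay":0,"az":0,"grip":0},{"x":0,"y":40,"z":12,"ax":0,"ay":0,"az":0,"grip":0}]'
python3 - <<'E'
from h import *
s,M,y=tool();print(s["eef_pos"].round(4),y)
a=env.capture("side")[:,:,::-1];b=env.capture("scene")[:,:,::-1]
cv2.imwrite("pics/p15.png",np.hstack([cv2.resize(a[230:370,280:400],None,fx=3.3,fy=3.3,interpolation=cv2.INTER_CUBIC),cv2.resize(b[190:330,210:330],None,fx=3.3,fy=3.3,interpolation=cv2.INTER_CUBIC)]))
E
```

```text
t: 15.5
eef_pos: [0.5678, -0.0953, 0.007]
orientation: [0.1, 0.993, -0.061, -0.006]
contact_force: [1.2, 3.0, 0.9]
opening: 0.0426
[ 0.5678 -0.0953  0.007 ] -0.12176861023140256
```

View pics/p15.png

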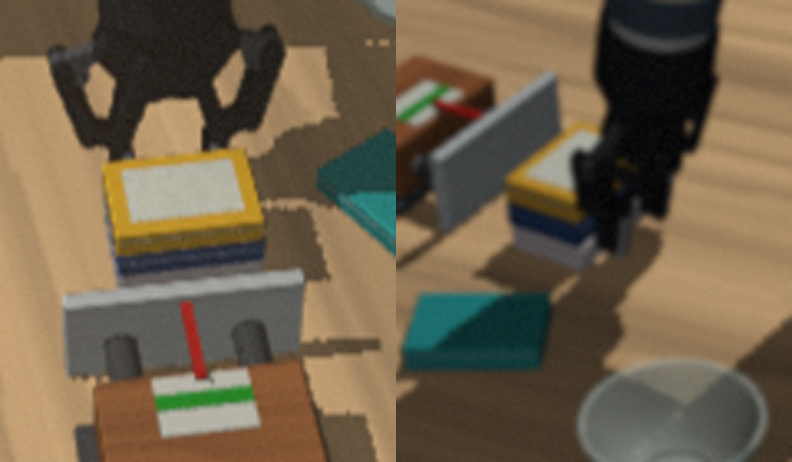

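The column is sliding intact with about 3 N. Continue 40 mm, ending short of the plate.

```bash
python3 -m inch '[{"x":0,"y":5,"z":1,"ax":0,"ay":0,"az":0,"grip":0},{"x":0,"y":10,"z":2,"ax":0,"ay":0,"az":0,"grip":0},{"x":0,"y":15,"z":3,"ax":0,"ay":0,"az":0,"grip":0},{"x":0,"y":20,"z":4,"ax":0,"ay":0,"az":0,"grip":0},{"x":0,"y":25,"z":5,"ax":0,"ay":0,"az":0,"grip":0},{"x":0,"y":30,"z":6,"ax":0,"ay":0,"az":0,"grip":0},{"x":0,"y":35,"z":7,"ax":0,"ay":0,"az":0,"grip":0},{"x":0,"y":40,"z":8,"ax":0,"ay":0,"az":0,"grip":0}]'
python3 - <<'E'
from h import *
s,M,y=tool();print(s["eef_pos"].round(4),y)
a=env.capture("side")[:,:,::-1];b=env.capture("scene")[:,:,::-1]
cv2.imwrite("pics/p16.png",np.hstack([cv2.resize(a[230:370,280:400],None,fx=3.3,fy=3.3,interpolation=cv2.INTER_CUBIC),cv2.resize(b[190:330,190:310],None,fx=3.3,fy=3.3,interpolation=cv2.INTER_CUBIC)]))
E
```

```text
t: 16.6
eef_pos: [0.5628, -0.136, 0.007]
orientation: [0.1, 0.993, -0.061, -0.006]
contact_force: [1.7, 2.7, 0.6]
opening: 0.0424
[ 0.5628 -0.136   0.007 ] -0.12200508002537644
```

View pics/p16.png

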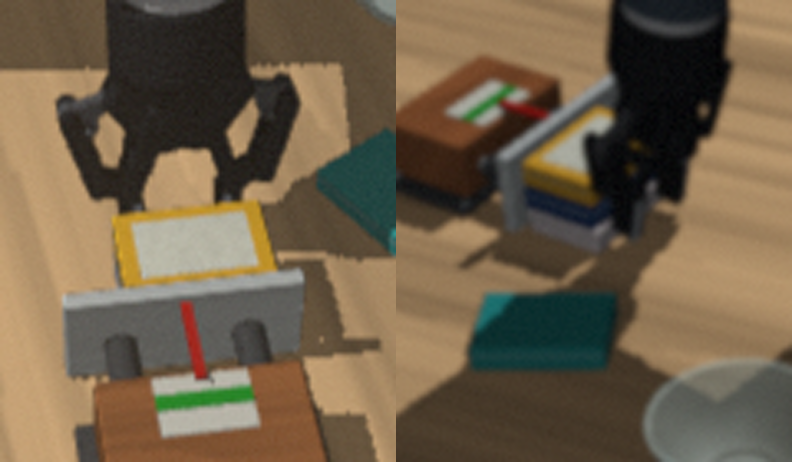

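About 8 mm gap remains and the column is parallel to the plate. Small steps now.

```bash
python3 -m inch '[{"x":0,"y":2,"z":0.4,"ax":0,"ay":0,"az":0,"grip":0},{"x":0,"y":4,"z":0.8,"ax":0,"ay":0,"az":0,"grip":0},{"x":0,"y":6,"z":1.2,"ax":0,"ay":0,"az":0,"grip":0},{"x":0,"y":8,"z":1.6,"ax":0,"ay":0,"az":0,"grip":0},{"x":0,"y":10,"z":2,"ax":0,"ay":0,"az":0,"grip":0},{"x":0,"y":12,"z":2.4,"ax":0,"ay":0,"az":0,"grip":0},{"x":0,"y":14,"z":2.8,"ax":0,"ay":0,"az":0,"grip":0},{"x":0,"y":14,"z":2.8,"ax":0,"ay":0,"az":0,"grip":0}]'
python3 - <<'E'
from h import *
s,M,y=tool();print(s["eef_pos"].round(4),y,s["contact_force"].round(1))
a=env.capture("side")[:,:,::-1];b=env.capture("scene")[:,:,::-1]
cv2.imwrite("pics/p17.png",np.hstack([cv2.resize(a[230:370,280:400],None,fx=3.3,fy=3.3,interpolation=cv2.INTER_CUBIC),cv2.resize(b[190:330,190:310],None,fx=3.3,fy=3.3,interpolation=cv2.INTER_CUBIC)]))
E
```

```text
t: 17.7
eef_pos: [0.5614, -0.1487, 0.0071]
orientation: [0.099, 0.993, -0.06, -0.005]
contact_force: [1.5, 9.0, 0.7]
opening: 0.0428
[ 0.5614 -0.1487  0.0071] -0.1208835763552555 [1.5 9.  0.7]
```

View pics/p17.png

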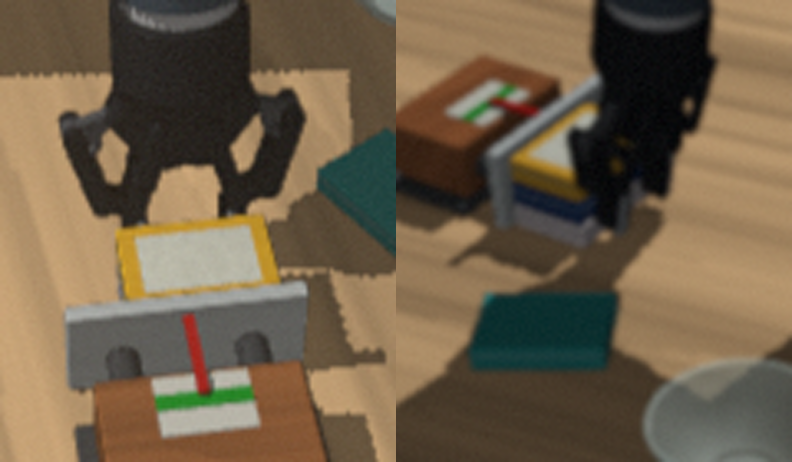

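The plate is about 7 mm back, with the pointer tip (203,393) at the band's edge. 7 mm more.

```bash
python3 -m inch '[{"x":0,"y":1,"z":0.2,"ax":0,"ay":0,"az":0,"grip":0},{"x":0,"y":2,"z":0.4,"ax":0,"ay":0,"az":0,"grip":0},{"x":0,"y":3,"z":0.6,"ax":0,"ay":0,"az":0,"grip":0},{"x":0,"y":4,"z":0.8,"ax":0,"ay":0,"az":0,"grip":0},{"x":0,"y":5,"z":1,"ax":0,"ay":0,"az":0,"grip":0},{"x":0,"y":6,"z":1.2,"ax":0,"ay":0,"az":0,"grip":0},{"x":0,"y":7,"z":1.4,"ax":0,"ay":0,"az":0,"grip":0},{"x":0,"y":7,"z":1.4,"ax":0,"ay":0,"az":0,"grip":0}]'
python3 - <<'E'
from h import *
s,M,y=tool();print(s["eef_pos"].round(4),y,s["contact_force"].round(1))
a=env.capture("side")[:,:,::-1];b=env.capture("scene")[:,:,::-1]
cv2.imwrite("pics/s18.png",cv2.resize(a[270:380,290:390],None,fx=5.4,fy=5.4,interpolation=cv2.INTER_CUBIC))
cv2.imwrite("pics/c18.png",cv2.resize(b[200:290,190:300],None,fx=6,fy=6,interpolation=cv2.INTER_CUBIC))
cv2.imwrite("pics/w18.png",env.capture("wrist")[:,:,::-1])
E
```

```text
t: 18.8
eef_pos: [0.5607, -0.1548, 0.0071]
orientation: [0.098, 0.993, -0.06, -0.005]
contact_force: [2.3, 13.3, 2.7]
opening: 0.0427
[ 0.5607 -0.1548  0.0071] -0.1201135227574462 [ 2.3 13.3  2.7]
```

View pics/s18.png

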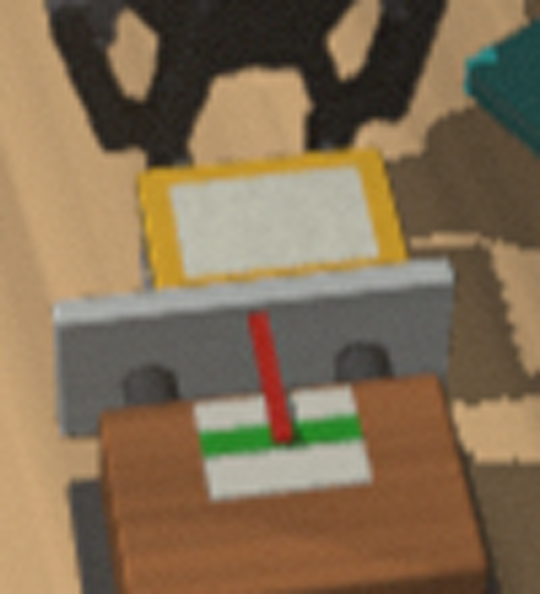

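View pics/c18.png

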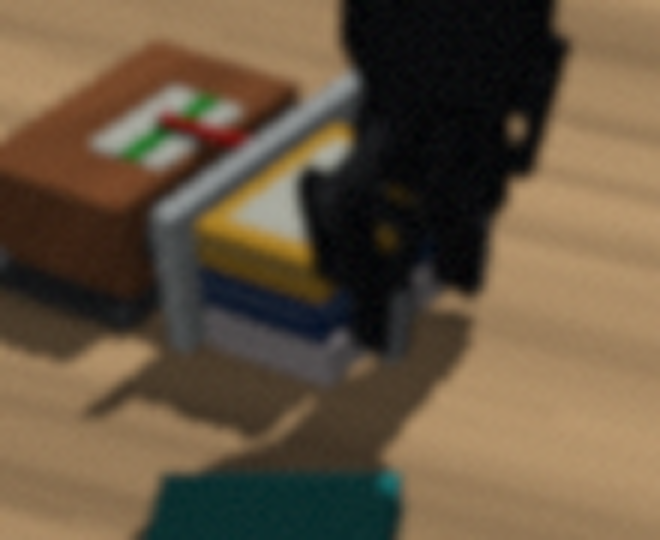

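View pics/w18.png

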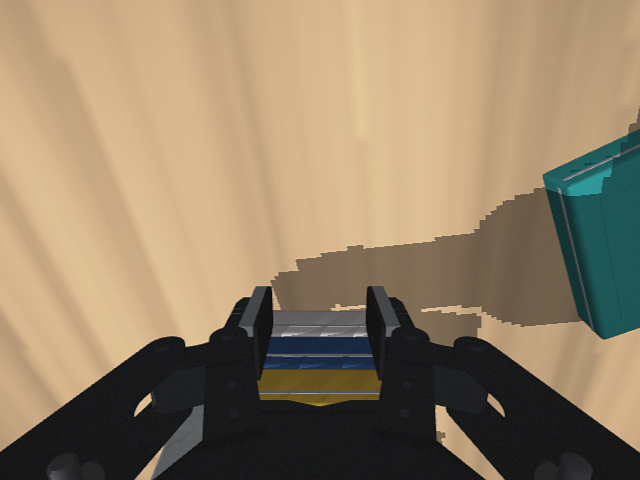

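The pointer tip (283,440) is inside the green band (425–450) and all three tins are flush. Quantify the displacement and check steadiness with a hold.

```bash
python3 -m inch '[{"x":0,"y":0,"z":0,"ax":0,"ay":0,"az":0,"grip":0},{"x":0,"y":0,"z":0,"ax":0,"ay":0,"az":0,"grip":0},{"x":0,"y":0,"z":0,"ax":0,"ay":0,"az":0,"grip":0},{"x":0,"y":0,"z":0,"ax":0,"ay":0,"az":0,"grip":0}]'
python3 - <<'E'
from h import *
P=env.camera_params("side");a=env.capture("side")[:,:,::-1].copy();cv2.imwrite("pics/side19.png",a)
def tip(im):
    h=cv2.cvtColor(im,cv2.COLOR_BGR2HSV);m=(cv2.inRange(h,(0,150,90),(7,255,255))|cv2.inRange(h,(172,150,90),(179,255,255)))
    m[:300]=0;m[:, :310]=0;m[:,370:]=0;m[380:]=0
    ys,xs=np.nonzero(m);return xs[ys>=ys.max()-1].mean(),ys.max()+.5
for n in("side0","side19"):
    im=cv2.imread(f"pics/{n}.png");u=tip(im);X=onz(P,u,.053);print(n,u,X[:2].round(4))
    h=cv2.cvtColor(im,cv2.COLOR_BGR2HSV);g=cv2.inRange(h,(45,120,60),(75,255,255));g[:320]=0
    c=max(cnts(g,5),key=cv2.contourArea);o=rect(P,c,.051);print(" band",o[0].round(4),np.round(o[1],1),round(o[2],3))
    p=np.array([-.118,-.993]);print(" tip minus band centre along press mm",((X[:2]-o[0])@p*1000).round(1))
im=cv2.imread("pics/side19.png");h=cv2.cvtColor(im,cv2.COLOR_BGR2HSV)
c=max([k for k in cnts(cv2.inRange(h,(18,110,60),(34,255,255)),80) if k.reshape(-1,2).mean(0)[1]>260],key=cv2.contourArea)
print("yellow",rect(P,c,.054))
E
```

```text
t: 19.45
eef_pos: [0.5607, -0.1548, 0.0071]
orientation: [0.098, 0.993, -0.06, -0.005]
contact_force: [2.4, 13.8, 2.5]
opening: 0.0424
side0 (np.float64(340.4), np.float64(344.5)) [ 0.5334 -0.2639]
 band [ 0.532  -0.2746] [ 7.5 49.6] 1.443
 tip minus band centre along press mm -10.7
side19 (np.float64(342.0), np.float64(351.5)) [ 0.5318 -0.2786]
 band [ 0.5184 -0.2728] [ 7.5 21.6] 1.443
 tip minus band centre along press mm 4.1
yellow (array([ 0.55808008, -0.18946416]), (53.113765716552734, 94.78363037109375), np.float64(1.44374796330574))
```

Run:
```python
from h import *
P=env.camera_params("wrist");im=cv2.imread("pics/w18.png")
cv2.imwrite("pics/w18c.png",cv2.resize(im[290:410,240:400],None,fx=5,fy=5))
p=np.array([-.12,-.9928]);o=np.array([.5426,-.2094])
print([(v,z,[round(float((onz(P,(u,v),z)[:2]-o)@p*1000),1) for u in(285,360)]) for v,z in((310,0),(337,.018),(370,.036),(399,.054))])
```

```text
[(310, 0, [-44.7, -44.7]), (337, 0.018, [-44.0, -44.0]), (370, 0.036, [-43.5, -43.5]), (399, 0.054, [-49.6, -49.6])]
```

View pics/w18c.png

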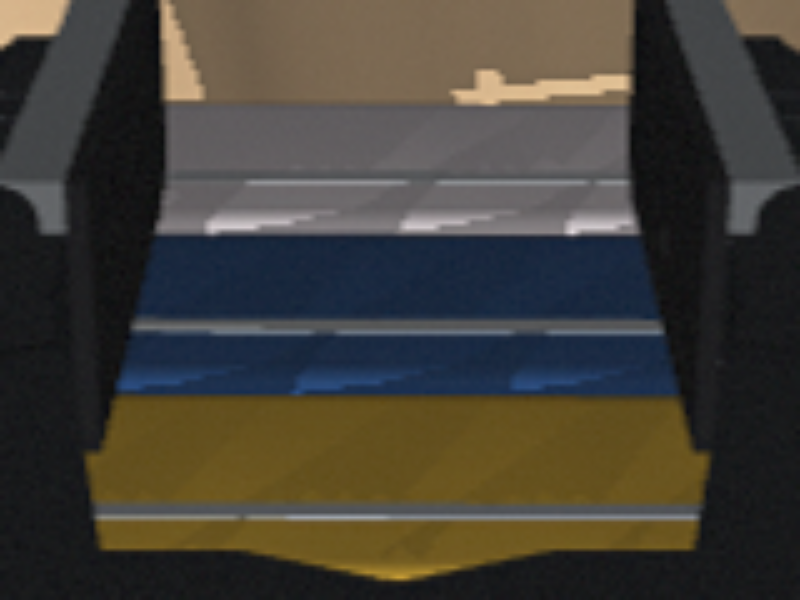

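The wrist crop shows the three rear faces parallel and within about 1 mm of each other (-44.7, -44.0, -43.5 mm from the plate's rest line). That puts the plate at about 14 mm, agreeing with the pointer (14.7 mm) and the force. Handing in.

```bash
python3 -c "
from cell import env
print(env.finish_job())"
```

```text
the job is handed in; nothing more can be done
None
```

The job is handed in, with the arm still holding the column pressed against the plate. I stacked blue on white and the smaller yellow tin on blue, and let go with the column about 65 mm clear of the plate. I then pushed the column home with two half-open, tilted fingers low on its back.

**Plate and pointer:** Three estimates of the plate's travel agree on about 14–15 mm:
- The red pointer's tip moved 14.7 mm between the two side views and lies inside the green band.
- The tins' rear faces put the plate about 14 mm back.
- The hand force was steady at about 13.8 N. Less about 3 N of sliding friction, that gives about 10 to 11 N on the plate.

The first force reading during the press hinted at slightly more travel than the picture did; at the end they agreed.

**Column:** The three tins' rear faces are parallel and within about 1 mm of each other. The column stands about 10 mm off the plate's middle, inside the 35 mm limit.

**Checks that were less certain:**
- The pointer's absolute position against the band read about 4 mm off, both at rest and pressed, so I used the difference between the two views.
- The top of the yellow tin's back was hidden by the gripper, so I judged it from its lower edge and the side view.
- I did not measure the kettle, jug, bowl and bottle opener again at the end. No move went near them, and I saw none of them disturbed.

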